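Swing the corner-bolted tip box against its stop

TASK

The pipette-tip box on the metal carrier plate, held by a bolt through one corner, sticks out towards the front edge of the bench. Without gripping the box, gently push the corner opposite the bolt so that the carrier swings a quarter turn about the bolt (anticlockwise seen from above), until its long side lies along the upright metal stop. Do not tip it, and leave the spare tip box and the tape roll where they are.

Things in the scene. Friction and masses are not known exactly. Their poses are not given: they have to be found in the camera images.
- carrier: Aluminium plate 130 x 92 x 8 mm, flat on the worktop, with a tip box (yellowish lid, dark base, 102 x 64 x 70 mm) fixed on it; top at 78 mm, 0.6 kg in all. Origin: centre of the bolt hole in one corner (2 mm play), at the underside. Plate spans its own x -14 to 116, y -78 to 14 mm; lips 4 mm thick, 26 mm high from the worktop, along y = -78 and x = 116 mm.
- push_corner (a point): The tip box's free upright edge, diagonally opposite the bolt, at (112, -74) mm in the carrier's axes and 45 mm above the worktop; axes as the carrier's. Pushing the box's long side (its face y = -74 mm) near here, above the lip, towards the carrier's own +y turns it anticlockwise about the bolt. With fingertips lower than about 30 mm a wide hand would touch the box's top.
- bolt_and_stop: Fixed bolt (head 27 mm wide, top 20.5 mm) and fixed aluminium angle stop, 34 mm high. Origin: bolt axis at worktop height, where the carrier's origin is. In its axes the stop's face is y = 15.5 mm, x 52 to 118 mm, looking to -y. Home: carrier's axes parallel to these, its edge y = 14 mm along the stop; at the start it is about 90 degrees clockwise of that.
- spare_tip_box: Bystander: another tip box of the same kind (102 x 64 x 70 mm), loose on the worktop to the right, without a carrier. Origin: centre of its underside.
- tape_roll: Bystander: roll of pale label tape lying flat, 62 mm across, 19 mm high, on the worktop in front of the microscope. Origin: centre of its underside. The microscope itself is fixed, about 0.4 m high, straight ahead of the robot from x = 0.45 m on (y -0.2 to 0.1 m): swing the arm past it drawn in close to the base.

How it is judged:
At the end, for the whole second after the job is handed in: The carrier's long side is parallel to the stop within 10 degrees, its corner hole still round the bolt (within 10 mm), the carrier flat on the worktop and at rest; the spare tip box and the tape roll are within 20 mm of where they were (angle between the x axis of carrier and the x axis of bolt_and_stop, either way round below 0.175 rad and horizontal distance between carrier and bolt_and_stop below 0.01 m and angle between carrier's own z axis and vertical below 0.06 rad and height (world z) of carrier below 0.006 m and linear speed of carrier below 0.02 m/s and distance of each of spare_tip_box, tape_roll from where it was at the start of the episode below 0.02 m); the robot touches nothing.
It fails at once if the carrier or its box is shoved hard (60 N), as against the stop (contact force between the fingers and carrier above 60 N).
It fails at once if the carrier is tipped (15 degrees) (angle between carrier's own z axis and vertical above 0.26 rad).
It fails at once if the hand grips the box or presses it from above: the point between the fingertips comes over the box, lower than 90 mm (x of the grasp point in the frame of carrier between -0.008 and 0.11 m and y of the grasp point in the frame of carrier between -0.072 and 0.008 m and z of the grasp point in the frame of carrier below 0.09 m).
It fails at once if the spare tip box is moved (distance of spare_tip_box from where it was at the start of the episode above 0.02 m).
It fails at once if the tape roll is moved (distance of tape_roll from where it was at the start of the episode above 0.02 m).
It also fails if it takes over 34 s, if anything falls off the work surface, if the arm or the gripper's body presses on something with over 40 N, if the wrist force passes 120 N, or if a joint passes its speed limit or range.

ROBOT

A 6-joint arm with a two-finger parallel gripper is mounted at the origin on a cart in front of the work surface, level with it; the furniture and walls round the work are solid. World frame = base frame: x ahead of the robot, y to its left, z up, the work surface at z = 0. Lengths are in m, angles in rad, forces in N, time in s.
With the tool pointing down it reaches from about 0.4 to 0.925 m from the base axis. Payload 3.4 kg.
Tool frame: the origin (TCP) lies on the centre line of the jaws, within the pads' length; the fingertips stand 14 mm ahead of it and the grasp point (between the pads) lies 5 mm behind it; z points along the fingers, y is the direction in which the jaws open and shut (so a half turn about z gives the same grasp; the last joint's range is limited). The gripper opens to 85 mm and grips with 20 to 120 N. Pads are 22 mm wide; open, the fingers measure 114 mm over their backs; the gripper's body (76 mm by 85 mm) begins 54 mm behind the grasp point. The pads swing forward as they close: fully open they stand 13 mm farther back than shut.
Start: joints at [-1.242, 0.307, 1.506, -0, 1.328, -0.073], TCP at [0.225, -0.529, 0.245] pointing down, gripper open.
Joint ranges: [-3.12, 3.12], [-1.05, 2.28], [0.14, 2.33], [-1.42, 4.57], [0.1, 2.73], [-2.68, 2.68]. Speed limits (rad/s): [2.57, 2.57, 3.14, 3.14, 3.14, 3.14].

INTERFACE

Orientations are given as a unit quaternion [w, x, y, z].
In Python, from rig import ctrl, read_camera, camera_model, ticket, cut_out, place_of gives the robot as it stands. The module is installed in compiled form; this text tells all that it offers.
- The arm moves only by the shell command python3 -m creep 'ROWS' [FORCE]. ROWS is JSON, a list of rows, each an object with "slide": the shift along the world's x, y, z in mm, a list of three; "twist": the turn, a rotation vector about the world's x, y, z in rad, a list of three; "jaw": the finger opening in mm, from 0 to 85.4. A call has 1 to 20 rows; each row shifts and turns the commanded pose from where the row before left it; what a row does not reach is not made up. A row lasts 1/12 s, in which the tool goes at most 41.7 mm and 7.16 degrees, less where a joint would pass 70% of its speed; a pose out of reach is approached as far as the arm can. A call with a gripper value outside its range is refused whole. The fingers move at their own pace and stop on an object; FORCE is the grip in N (left out, the last holds). Time passes only in rows, so rows that do not move let the fingers close. It gives the time, the measured TCP pose, the force and the opening at its end, in the units of the state.
- ctrl.read_state(): the state, without advancing time (a new reading comes with each control period).
- read_camera(name): name is "scene" or "top" or "wrist"; returns the picture (420x560x3 uint8, blue, green, red); there is no depth.
- camera_model(name): a dict with "intrinsics" (3x3 intrinsics, pixels), "rvec" (rotation vector, rad) and "tvec" (3), from world to camera coordinates, as OpenCV has them; the wrist camera has in their place "hand_eye" (4x4, takes a point from camera to tool coordinates, whose origin is the TCP and whose axes are the flange's). Camera axes: x right, y down, z forward; pixel columns grow to the right and rows downward; lengths in m; the calibration is good to about 2 mm. The wrist camera is an equidistant fisheye: a pixel r from the principal point sees the ray r / f radians off the axis. A picture is of the moment at which its call begins: read the wrist's pose just before it. camera_model takes no time and is no camera call.
- ticket.finish_job(): hands the job in, once; it reports no verdict.
Trained networks look in the newest picture that a camera, given by its name, has taken for a name from the list of things; names that differ only in an ending like _2 or _b are one class to them, and where a whole thing is asked for, a point or a joint stands for the part that bears it (a point fixed in the world has none). Each returns a list of dicts, best first, with "p" (0 to 1); they miss things now and then, are a little off and sometimes report something else, mostly with a low value. They report only what shows in the picture. A call takes as long as a camera call.
- cut_out(camera, target): "region" (420x560 bool, what is visible of it) and "location" ([row, column] in pixels, amid what is visible of it).
- place_of(camera, target): "location" ([row, column] in pixels: a listed point, or the origin of a listed thing).
The state is a dict: "t": time; "joint_pos": joint angles; "joint_velocities": joint speeds; "tau": joint torques, N m; "tcp_pos": TCP position; "eef_rot": TCP orientation; "force": force on the tool from outside, world axes, zero at the start; "ft_torque": the same for the moment, N m; "finger_gap": finger opening in m.
Only numpy, scipy, OpenCV 4.12 (cv2) and the standard library are available. Lean on these libraries where they do the work, as an engineer would, in place of code of your own. Each camera call takes 0.05 s, during which the arm holds its last target.

## Working session

There is one attempt and no reset: what is moved stays moved. The work goes in short steps, Python scripts to look and compute and a shell command to move; the robot and the scene stay as the last step left them, time stands still between calls to the robot, and variables do not carry over. Pictures are saved under pics/ and viewed, and the job is handed in when it is done.

```bash
mkdir -p pics; ls; cat > h.py <<'E'
import numpy as np, cv2
from rig import ctrl, read_camera, camera_model, ticket, cut_out, place_of
def ray(cam,rc):
    m=camera_model(cam);K=np.array(m["intrinsics"],float);R=cv2.Rodrigues(np.array(m["rvec"],float))[0];t=np.array(m["tvec"],float).ravel()
    d=R.T@np.linalg.inv(K)@np.array([rc[1],rc[0],1.]);return -R.T@t,d
def at_z(cam,rc,z):
    o,d=ray(cam,rc);return o+d*(z-o[2])/d[2]
def proj(cam,P):
    m=camera_model(cam);p=cv2.projectPoints(np.array(P,float).reshape(-1,3),np.array(m["rvec"],float),np.array(m["tvec"],float),np.array(m["intrinsics"],float),None)[0].reshape(-1,2);return p[:,::-1]
E
python3 - <<'E'
from h import *
for c in ["scene","top"]:
    cv2.imwrite(f"pics/{c}0.png",read_camera(c))
    for n,z in [("carrier",0),("push_corner",.045),("bolt_and_stop",0),("spare_tip_box",0),("tape_roll",0)]:
        for r in place_of(c,n)[:2]:
            print(c,n,round(r["p"],2),np.round(r["location"]),np.round(at_z(c,r["location"],z),4))
s=ctrl.read_state();print(s)
E
```

```text
pics
scene carrier 0.68 [292. 219.] [0.5472 0.2709 0.    ]
scene push_corner 0.7 [320. 243.] [0.4258 0.3269 0.045 ]
scene push_corner 0.32 [164. 314.] [ 0.6049 -0.2335  0.045 ]
scene tape_roll 0.68 [228. 325.] [ 0.4562 -0.0635  0.    ]
top carrier 0.59 [198. 184.] [0.5478 0.2709 0.    ]
top push_corner 0.85 [242. 146.] [0.4269 0.3228 0.045 ]
top bolt_and_stop 0.9 [194. 188.] [0.5576 0.2632 0.    ]
top spare_tip_box 0.87 [198. 419.] [ 0.6303 -0.2797  0.    ]
{'t': 0.6, 'joint_pos': array([-1.24248731e+00,  3.06755302e-01,  1.50642192e+00,  2.74709342e-05,
        1.32841828e+00, -7.35019456e-02]), 'joint_velocities': array([ 0.00042035,  0.00069246, -0.00078343, -0.00132587,  0.00030426,
       -0.0009972 ]), 'tau': array([-5.32387112e-04, -4.57172692e+01, -2.52200317e+01, -3.10750847e-04,
        1.29914948e-03, -8.32508356e-07]), 'tcp_pos': array([ 0.2248546 , -0.52919568,  0.24532224]), 'eef_rot': array([-3.10765674e-06,  9.79886942e-01,  1.99553451e-01,  1.30448445e-05]), 'force': array([-1.07184957,  0.05790435, -1.16568003]), 'ft_torque': array([-0.02116011, -0.03090236, -0.01327943]), 'finger_gap': 0.08544160271667355}
```

View pics/scene0.png

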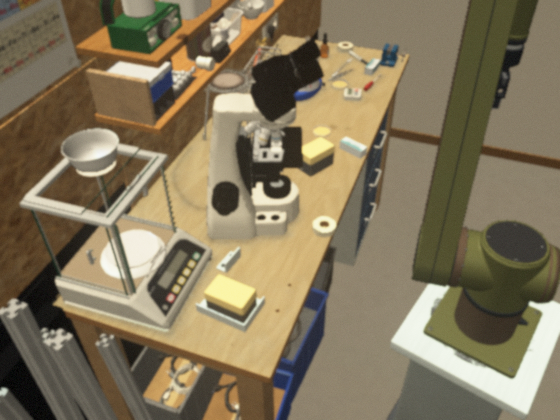

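View pics/top0.png

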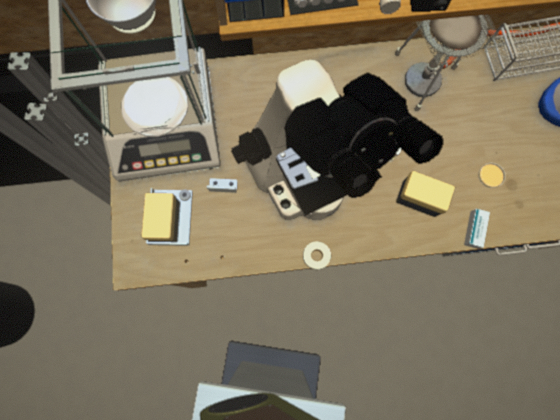

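The scene view shows the carrier with its yellow box at about (230,297) px, the stop at (230,260) and the tape at (324,225). In the top view the carrier is at (168,217), the bolt at (186,194), the stop at (222,185), the spare box at (427,192) and the tape at (317,255). Next I'll overlay the model to refine the poses.

```bash
cat >> h.py <<'E'
def T(pose,pts):
    x,y,a=pose;pts=np.array(pts,float);R=np.array([[np.cos(a),-np.sin(a)],[np.sin(a),np.cos(a)]])
    o=pts.copy();o[:,:2]=pts[:,:2]@R.T+[x,y];return o
def rect(x0,x1,y0,y1,z): return [[x0,y0,z],[x1,y0,z],[x1,y1,z],[x0,y1,z]]
plate=rect(-.014,.116,-.078,.014,.008); lid=rect(0,.102+.01,-.074,-.010,.078)
lid=rect(.010,.112,-.074,-.010,.078); base=rect(.010,.112,-.074,-.010,.008)
stop=rect(.052,.118,.0155,.0195,.034)
def draw(cam,img,cp,bp,s,off):
    for pts,p,c in [(plate,cp,(255,0,0)),(lid,cp,(0,0,255)),(stop,bp,(0,255,0))]:
        q=(proj(cam,T(p,pts))[:,::-1]+.5-np.array(off))*s
        cv2.polylines(img,[np.int32(q)],True,c,1)
E
python3 - <<'E'
from h import *
from scipy.optimize import least_squares
img={c:cv2.imread(f"pics/{c}0.png") for c in("scene","top")}
# start
b=(.5576,.2632); cp=(*b,np.deg2rad(186)); bp=(*b,np.deg2rad(-84))
for c,o in (("scene",(170,225)),("top",(110,160))):
    crop=img[c][o[1]:o[1]+110,o[0]:o[0]+140]; 
    cv2.imwrite(f"pics/{c}_raw.png",cv2.resize(crop,None,fx=5,fy=5,interpolation=cv2.INTER_CUBIC))
    big=cv2.resize(crop,None,fx=5,fy=5,interpolation=cv2.INTER_CUBIC); draw(c,big,cp,bp,5,o); cv2.imwrite(f"pics/{c}_ov.png",big)
E
```

```text
(no output)
```

View pics/top_ov.png

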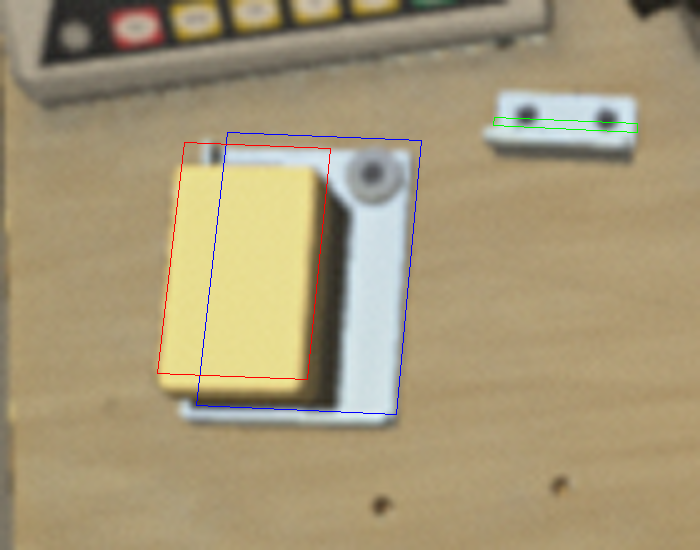

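View pics/scene_ov.png

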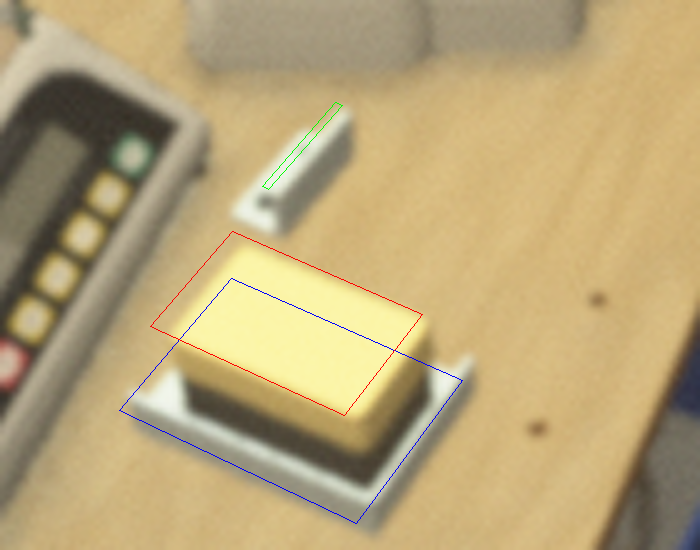

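```bash
python3 - <<'E'
from h import *
from scipy.optimize import least_squares
# order: lid pts (x,y)
P=np.array(lid+[[0,0,.0205],[-.014,.014,.008]])
top=np.array([[178,166],[160,391],[307,396],[321,168],[373,173],[410,152]])[:, :]/5+[110,160]-.5
# lid order: (.01,-.074)=back-left,( .112,-.074)=front-left,(.112,-.010)=front-right,(.01,-.01)=back-right
sc=np.array([[178,322],[362,420],[430,315],[245,238]])/5+[170,225]-.5
def res(p):
    W=T(p,P)
    a=(proj("top",W)[:,::-1]-top); b=(proj("scene",W[:4])[:,::-1]-sc)
    return np.r_[a.ravel(),b.ravel()]
r=least_squares(res,[.55,.265,np.deg2rad(186)],loss="soft_l1")
cp=r.x;print(cp,np.rad2deg(cp[2]));print(np.round(res(cp).reshape(-1,2),1))
bp=(cp[0],cp[1],np.deg2rad(-85))
# stop line direction from front top edge / back edge ends in top image
a=np.array([[490,128],[633,146]])/5+[110,160]-.5
for z in(.0,.034):
    w=[at_z("top",q[::-1],z) for q in a];d=w[1]-w[0];print(z,np.round(w,4),np.rad2deg(np.arctan2(d[1],d[0])),np.linalg.norm(d))
for c,o in (("scene",(170,225)),("top",(110,160))):
    big=cv2.resize(cv2.imread(f"pics/{c}0.png")[o[1]:o[1]+110,o[0]:o[0]+140],None,fx=5,fy=5,interpolation=cv2.INTER_CUBIC); draw(c,big,cp,bp,5,o); cv2.imwrite(f"pics/{c}_ov2.png",big)
print("push",T(cp,[[.112,-.074,.045]]),"cam top",ray("top",(0,0))[0],ray("scene",(0,0))[0])
for n in["tape_roll","spare_tip_box"]:
  for c in("top","scene"):
    read_camera(c)
    for q in cut_out(c,n)[:2]: print(n,c,q["p"],np.round(at_z(c,q["location"],.01),3))
E
```

```text
[0.55096182 0.26509786 3.28341799] 188.1259934061937
[[-0.2 -0.8]
 [-0.3  0.7]
 [ 0.5 -0.1]
 [ 0.6 -1. ]
 [ 0.8  0.3]
 [ 0.8  0.1]
 [-2.7  3.1]
 [ 0.4  0.2]
 [ 1.4  0.6]
 [-0.7  0.5]]
0.0 [[0.5859 0.2218 0.    ]
 [0.5873 0.153  0.    ]] -88.85637974257926 0.06883369150765833
0.034 [[0.5773 0.2145 0.034 ]
 [0.5786 0.1482 0.034 ]] -88.85637974257936 0.06636441621203802
push [[0.42962642 0.32252363 0.045     ]] cam top [0.34365272 0.01952186 0.94778639] [-0.06267762  0.8622379   1.00905195]
tape_roll top 0.88 [ 0.456 -0.037  0.01 ]
tape_roll scene 0.6 [ 0.456 -0.062  0.01 ]
spare_tip_box top 0.89 [ 0.638 -0.29   0.01 ]
spare_tip_box scene 0.68 [ 0.649 -0.324  0.01 ]
```

View pics/top_ov2.png

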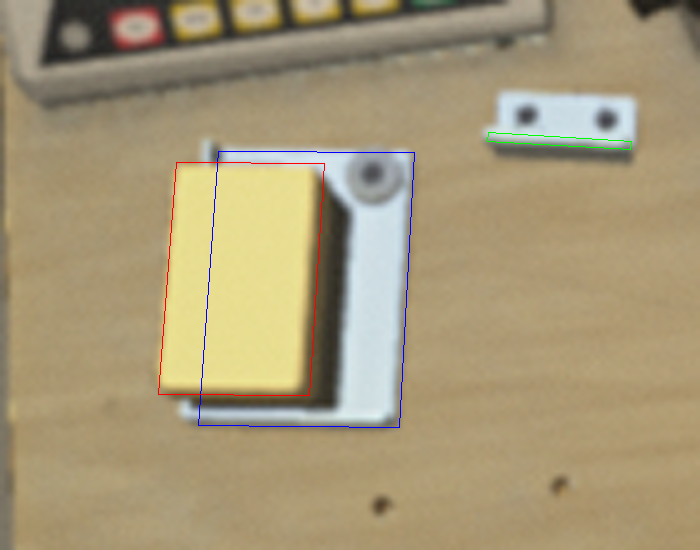

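View pics/scene_ov2.png

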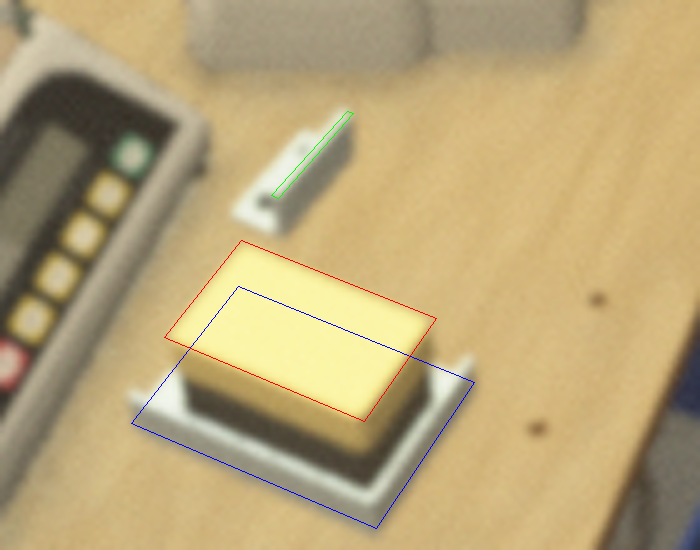

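The overlay fits well. The bolt is at about (0.552, 0.264), the carrier yaw is about 188° and the stop direction is about -87°. I'll draw the arm in and up, with the jaws shut, before swinging past the microscope.

```bash
python3 -m creep '[{"slide":[-8,20,25],"twist":[0,0,0],"jaw":0},{"slide":[-10,24,25],"twist":[0,0,0],"jaw":0},{"slide":[-10,24,25],"twist":[0,0,0],"jaw":0},{"slide":[-10,24,25],"twist":[0,0,0],"jaw":0},{"slide":[-10,24,25],"twist":[0,0,0],"jaw":0},{"slide":[-10,24,25],"twist":[0,0,0],"jaw":0},{"slide":[0,0,0],"twist":[0,0,0],"jaw":0},{"slide":[0,0,0],"twist":[0,0,0],"jaw":0}]'; python3 -c "
from h import *
s=ctrl.read_state();print(s['joint_pos'],s['t'])"
```

```text
t: 1.67
tcp_pos: [0.1668, -0.3891, 0.3974]
eef_rot: [0.003, 0.98, 0.199, 0.0]
force: [-0.3, 0.6, -0.6]
finger_gap: 0.0002
[-1.26570338e+00 -4.96711060e-03  1.51583843e+00 -1.26732641e-05
  1.62512901e+00 -9.65580140e-02] 1.6667
```

```bash
python3 - <<'E'
from h import *
a=np.deg2rad(np.linspace(-67,38,22));p=390*np.c_[np.cos(a),np.sin(a)]
p=np.vstack([[166.8,-389.1],p]);r=np.round(np.diff(p,axis=0));print(r.tolist());print(r.sum(0)+p[0])
E
```

```text
[[-14.0, 30.0], [31.0, 15.0], [29.0, 17.0], [28.0, 20.0], [26.0, 22.0], [24.0, 24.0], [22.0, 26.0], [19.0, 28.0], [17.0, 30.0], [14.0, 31.0], [11.0, 32.0], [9.0, 33.0], [6.0, 34.0], [3.0, 34.0], [-0.0, 34.0], [-3.0, 34.0], [-6.0, 33.0], [-9.0, 33.0], [-12.0, 32.0], [-15.0, 31.0], [-17.0, 29.0], [-20.0, 28.0]]
[309.8 240.9]
```

```bash
python3 -m creep '[{"slide":[-14,30,15],"twist":[0,0,0.03],"jaw":0},{"slide":[31,15,10],"twist":[0,0,0.065],"jaw":0},{"slide":[29,17,0],"twist":[0,0,0.065],"jaw":0},{"slide":[28,20,0],"twist":[0,0,0.065],"jaw":0},{"slide":[26,22,0],"twist":[0,0,0.065],"jaw":0},{"slide":[24,24,0],"twist":[0,0,0.065],"jaw":0},{"slide":[22,26,0],"twist":[0,0,0.065],"jaw":0},{"slide":[19,28,0],"twist":[0,0,0.065],"jaw":0}]'; python3 -c "
from h import *
s=ctrl.read_state();print(s['joint_pos'],s['t'])
cv2.imwrite('pics/s1.png',read_camera('scene'))"
```

```text
t: 2.33
tcp_pos: [0.3337, -0.2066, 0.4186]
eef_rot: [-0.001, 0.903, 0.43, -0.0]
force: [0.6, 0.5, 0.1]
finger_gap: -0.0001
[-6.62130031e-01 -5.44726391e-02  1.51322186e+00  1.23452919e-04
  1.68498348e+00  1.88511720e-02] 2.3333
```

View pics/s1.png

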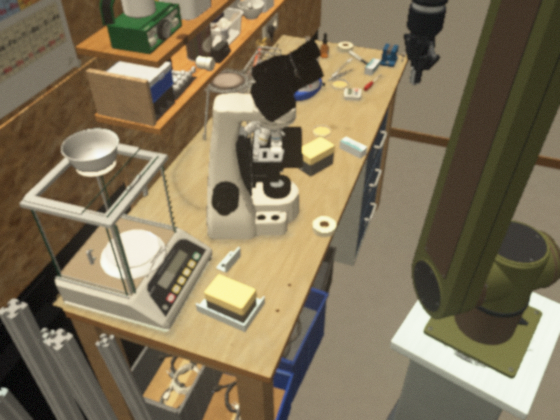

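The hand, at (425,40) px, is well clear of the microscope. I'll continue the swing.

```bash
python3 -m creep '[{"slide":[17,30,0],"twist":[0,0,0.065],"jaw":0},{"slide":[12,31,0],"twist":[0,0,0.065],"jaw":0},{"slide":[11,32,0],"twist":[0,0,0.065],"jaw":0},{"slide":[9,33,0],"twist":[0,0,0.065],"jaw":0},{"slide":[6,34,0],"twist":[0,0,0.065],"jaw":0},{"slide":[3,34,0],"twist":[0,0,0.065],"jaw":0},{"slide":[0,34,0],"twist":[0,0,0.065],"jaw":0},{"slide":[-3,34,0],"twist":[0,0,0.065],"jaw":0},{"slide":[-6,33,0],"twist":[0,0,0.065],"jaw":0},{"slide":[-9,33,0],"twist":[0,0,0.065],"jaw":0},{"slide":[-12,32,0],"twist":[0,0,0.065],"jaw":0},{"slide":[-15,31,0],"twist":[0,0,0.06],"jaw":0},{"slide":[-10,29,0],"twist":[0,0,0.02],"jaw":0},{"slide":[0,0,0],"twist":[0,0,0],"jaw":0},{"slide":[0,0,0],"twist":[0,0,0],"jaw":0}]'; cat >> h.py <<'E'
def st():
    s=ctrl.read_state();q=s['eef_rot'];from scipy.spatial.transform import Rotation as Ro
    M=Ro.from_quat([q[1],q[2],q[3],q[0]]).as_matrix()
    print('t',round(s['t'],2),'tcp',np.round(s['tcp_pos'],4),'yhead',round(np.rad2deg(np.arctan2(M[1,1],M[0,1])),1),'z',np.round(M[:,2],3),'F',np.round(s['force'],1),'j',np.round(s['joint_pos'],2))
    return s
E
python3 -c "
from h import *
st()"
```

```text
t: 3.63
tcp_pos: [0.3347, 0.214, 0.4189]
eef_rot: [-0.0, 0.665, 0.746, -0.001]
force: [0.3, -0.6, 0.6]
finger_gap: -0.0004
t 3.63 tcp [0.3347 0.214  0.4189] yhead 6.6 z [-0.002 -0.001 -1.   ] F [ 0.3 -0.6  0.6] j [ 0.46 -0.05  1.51 -0.    1.69  0.35]
```

```bash
python3 -m creep '[{"slide":[23,32,0],"twist":[0,0,0.025],"jaw":0},{"slide":[23,32,0],"twist":[0,0,0],"jaw":0},{"slide":[23,32,0],"twist":[0,0,0],"jaw":0},{"slide":[24,32,0],"twist":[0,0,0],"jaw":0},{"slide":[24,32,0],"twist":[0,0,0],"jaw":0},{"slide":[0,0,-30],"twist":[0,0,0],"jaw":0},{"slide":[0,0,-36],"twist":[0,0,0],"jaw":0},{"slide":[0,0,-36],"twist":[0,0,0],"jaw":0},{"slide":[0,0,-36],"twist":[0,0,0],"jaw":0},{"slide":[0,0,-36],"twist":[0,0,0],"jaw":0},{"slide":[0,0,-36],"twist":[0,0,0],"jaw":0},{"slide":[0,0,-36],"twist":[0,0,0],"jaw":0},{"slide":[0,0,-30],"twist":[0,0,0],"jaw":0},{"slide":[0,0,0],"twist":[0,0,0],"jaw":0},{"slide":[0,0,0],"twist":[0,0,0],"jaw":0}]'; python3 -c "
from h import *
st()
a=read_camera('scene');b=read_camera('top');cv2.imwrite('pics/s2.png',np.hstack([cv2.resize(a[200:400,130:330],None,fx=2,fy=2),cv2.resize(b[120:320,90:290],None,fx=2,fy=2)]))"
```

```text
t: 4.88
tcp_pos: [0.4517, 0.3705, 0.142]
eef_rot: [-0.0, 0.658, 0.753, -0.003]
force: [-0.3, -0.0, -0.5]
finger_gap: -0.0001
t 4.88 tcp [0.4517 0.3705 0.142 ] yhead 7.7 z [-0.005 -0.004 -1.   ] F [-0.3 -0.  -0.5] j [ 0.61  0.42  1.62 -0.    1.11  0.48]
```

View pics/s2.png

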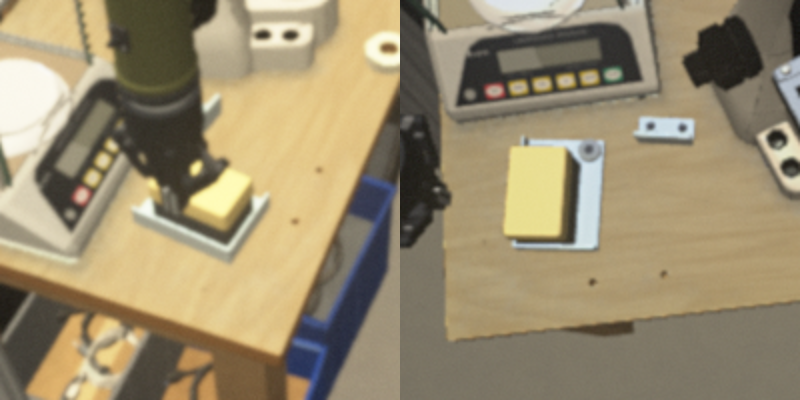

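The hand is to the left of the box, with free space between it and the carrier. I'll lower it and approach the face.

```bash
python3 -m creep '[{"slide":[0,0,-30],"twist":[0,0,0],"jaw":0},{"slide":[0,0,-30],"twist":[0,0,0],"jaw":0},{"slide":[0,0,-22],"twist":[0,0,0],"jaw":0},{"slide":[1,-7,0],"twist":[0,0,0],"jaw":0},{"slide":[1,-7,0],"twist":[0,0,0],"jaw":0},{"slide":[1,-7,0],"twist":[0,0,0],"jaw":0},{"slide":[0,0,0],"twist":[0,0,0],"jaw":0},{"slide":[0,0,0],"twist":[0,0,0],"jaw":0}]'; python3 -c "
from h import *
st()"; python3 -m creep '[{"slide":[0.5,-3,0],"twist":[0,0,0],"jaw":0},{"slide":[0.5,-3,0],"twist":[0,0,0],"jaw":0},{"slide":[0.4,-3,0],"twist":[0,0,0],"jaw":0},{"slide":[0,0,0],"twist":[0,0,0],"jaw":0}]'; python3 -c "
from h import *
st()
a=read_camera('scene');b=read_camera('top');cv2.imwrite('pics/s3.png',np.hstack([cv2.resize(a[200:400,130:330],None,fx=2,fy=2),cv2.resize(b[120:320,90:290],None,fx=2,fy=2)]))"
```

```text
t: 5.65
tcp_pos: [0.4563, 0.3519, 0.0645]
eef_rot: [0.001, 0.658, 0.753, 0.002]
force: [-0.2, 0.2, 0.4]
finger_gap: -0.0
t 5.65 tcp [0.4563 0.3519 0.0645] yhead 7.7 z [ 0.003  0.002 -1.   ] F [-0.2  0.2  0.4] j [0.58 0.5  1.72 0.   0.92 0.45]
t: 5.98
tcp_pos: [0.4562, 0.3422, 0.0625]
eef_rot: [0.0, 0.657, 0.753, -0.0]
force: [0.6, 0.5, 0.1]
finger_gap: 0.0002
t 5.98 tcp [0.4562 0.3422 0.0625] yhead 7.8 z [-0. -0. -1.] F [0.6 0.5 0.1] j [ 0.57  0.49  1.74 -0.    0.91  0.43]
```

View pics/s3.png

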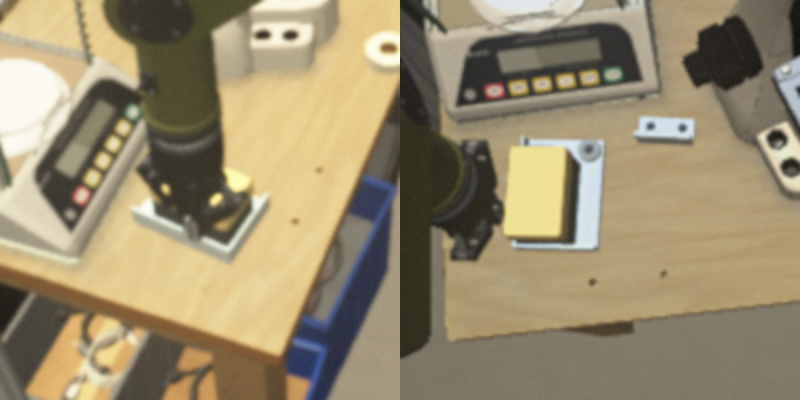

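```bash
python3 - <<'E'
from h import *
b=np.array([552,264.]);l=np.array([84,-84.])
def w(d):
    a=np.deg2rad(d);return b+np.array([[np.cos(a),-np.sin(a)],[np.sin(a),np.cos(a)]])@l
p=np.array([w(d) for d in np.arange(188,276.1,2.5)])
print(p[0],p[-1]);print(np.round(np.diff(p,axis=0),1).tolist())
E
```

```text
[457.12694175 335.49197729] [476.43776255 172.33567613]
[[-3.0, -4.2], [-2.8, -4.3], [-2.7, -4.5], [-2.5, -4.6], [-2.3, -4.7], [-2.0, -4.8], [-1.8, -4.8], [-1.6, -4.9], [-1.4, -5.0], [-1.2, -5.0], [-1.0, -5.1], [-0.7, -5.1], [-0.5, -5.2], [-0.3, -5.2], [-0.1, -5.2], [0.2, -5.2], [0.4, -5.2], [0.6, -5.1], [0.8, -5.1], [1.1, -5.1], [1.3, -5.0], [1.5, -5.0], [1.7, -4.9], [1.9, -4.8], [2.1, -4.7], [2.3, -4.6], [2.5, -4.5], [2.7, -4.4], [2.9, -4.3], [3.1, -4.2], [3.3, -4.0], [3.5, -3.9], [3.6, -3.7], [3.8, -3.6], [3.9, -3.4]]
```

```bash
python3 -m creep '[{"slide":[0.5,-3.5,-1],"twist":[0,0,0],"jaw":0},{"slide":[0.5,-3,-1],"twist":[0,0,0],"jaw":0},{"slide":[-3,-4.2,0],"twist":[0,0,0.044],"jaw":0},{"slide":[-2.8,-4.3,0],"twist":[0,0,0.044],"jaw":0},{"slide":[0,0,0],"twist":[0,0,0],"jaw":0}]'; python3 -c "
from h import *
st()
a=read_camera('scene');b=read_camera('top');cv2.imwrite('pics/s4.png',np.hstack([cv2.resize(a[200:400,130:330],None,fx=2,fy=2),cv2.resize(b[120:320,90:290],None,fx=2,fy=2)]))"
```

```text
t: 6.5
tcp_pos: [0.4512, 0.328, 0.0604]
eef_rot: [-0.0, 0.623, 0.782, 0.0]
force: [-1.6, 3.3, 1.1]
finger_gap: -0.0
t 6.5 tcp [0.4512 0.328  0.0604] yhead 12.9 z [ 0.     0.001 -1.   ] F [-1.6  3.3  1.1] j [0.55 0.48 1.77 0.   0.89 0.33]
```

View pics/s4.png

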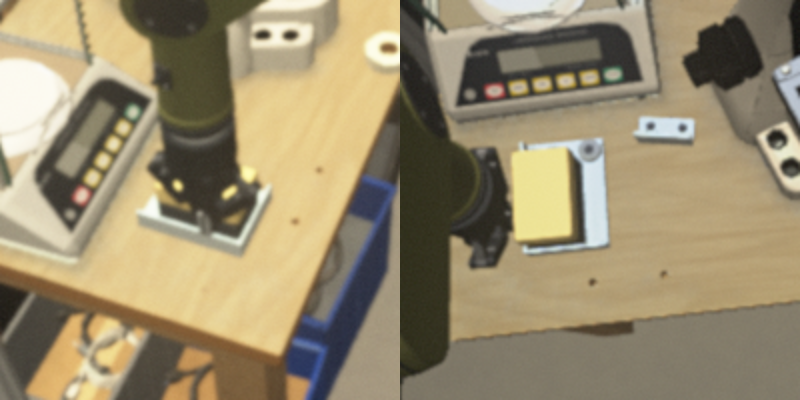

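There is about 3.5 N of contact force, and the carrier has begun to turn about the bolt: the box's front has moved right. I'll continue along the arc.

```bash
python3 -m creep '[{"slide":[-2.7,-4.5,0],"twist":[0,0,0.044],"jaw":0},{"slide":[-2.5,-4.6,0],"twist":[0,0,0.044],"jaw":0},{"slide":[-2.3,-4.7,0],"twist":[0,0,0.044],"jaw":0},{"slide":[-2,-4.8,0],"twist":[0,0,0.044],"jaw":0},{"slide":[-1.8,-4.8,0],"twist":[0,0,0.044],"jaw":0},{"slide":[-1.6,-4.9,0],"twist":[0,0,0.044],"jaw":0},{"slide":[-1.4,-5,0],"twist":[0,0,0.044],"jaw":0},{"slide":[-1.2,-5,0],"twist":[0,0,0.044],"jaw":0},{"slide":[-1,-5.1,0],"twist":[0,0,0.044],"jaw":0},{"slide":[-0.7,-5.1,0],"twist":[0,0,0.044],"jaw":0},{"slide":[-0.5,-5.2,0],"twist":[0,0,0.044],"jaw":0}]'; python3 -c "
from h import *
st()
a=read_camera('scene');b=read_camera('top');cv2.imwrite('pics/s5.png',np.hstack([cv2.resize(a[200:400,130:330],None,fx=2,fy=2),cv2.resize(b[120:320,90:290],None,fx=2,fy=2)]))"
```

```text
t: 7.52
tcp_pos: [0.4336, 0.2746, 0.0604]
eef_rot: [-0.0, 0.418, 0.909, 0.0]
force: [-1.4, 5.0, 3.0]
finger_gap: 0.0004
t 7.52 tcp [0.4336 0.2746 0.0604] yhead 40.6 z [-0.     0.001 -1.   ] F [-1.4  5.   3. ] j [ 0.48  0.44  1.86  0.    0.84 -0.23]
```

View pics/s5.png

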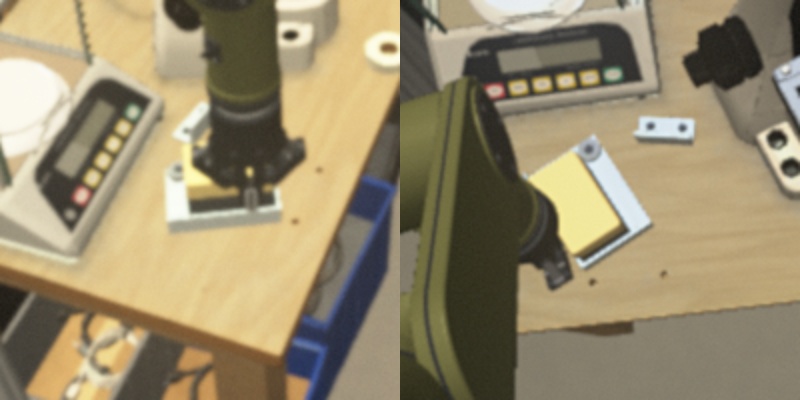

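The carrier is about 35° round, flat and hole still on the bolt, with about 5 N of force. I'll continue.

```bash
python3 -m creep '[{"slide":[-0.3,-5.2,0],"twist":[0,0,0.044],"jaw":0},{"slide":[-0.1,-5.2,0],"twist":[0,0,0.044],"jaw":0},{"slide":[0.2,-5.2,0],"twist":[0,0,0.044],"jaw":0},{"slide":[0.4,-5.2,0],"twist":[0,0,0.044],"jaw":0},{"slide":[0.6,-5.1,0],"twist":[0,0,0.044],"jaw":0},{"slide":[0.8,-5.1,0],"twist":[0,0,0.044],"jaw":0},{"slide":[1.1,-5.1,0],"twist":[0,0,0.044],"jaw":0},{"slide":[1.3,-5,0],"twist":[0,0,0.044],"jaw":0},{"slide":[1.5,-5,0],"twist":[0,0,0.044],"jaw":0},{"slide":[1.7,-4.9,0],"twist":[0,0,0.044],"jaw":0},{"slide":[1.9,-4.8,0],"twist":[0,0,0.044],"jaw":0},{"slide":[2.1,-4.7,0],"twist":[0,0,0.044],"jaw":0}]'; python3 -c "
from h import *
st()
a=read_camera('scene');b=read_camera('top');cv2.imwrite('pics/s6.png',np.hstack([cv2.resize(a[200:400,130:330],None,fx=2,fy=2),cv2.resize(b[120:320,90:290],None,fx=2,fy=2)]))"
```

```text
t: 8.62
tcp_pos: [0.4436, 0.2137, 0.0602]
eef_rot: [-0.001, 0.167, 0.986, -0.0]
force: [-3.9, 3.1, 4.5]
finger_gap: -0.0002
t 8.62 tcp [0.4436 0.2137 0.0602] yhead 70.8 z [-0.003  0.    -1.   ] F [-3.9  3.1  4.5] j [ 0.36  0.42  1.91  0.    0.82 -0.87]
```

View pics/s6.png

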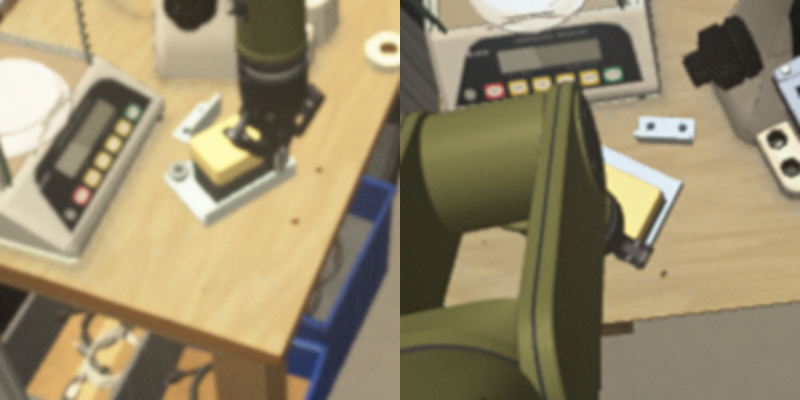

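The carrier is about 62° round. I'll do the last stretch in small pieces and watch the force.

```bash
python3 -m creep '[{"slide":[2.3,-4.6,0],"twist":[0,0,0.044],"jaw":0},{"slide":[2.5,-4.5,0],"twist":[0,0,0.044],"jaw":0},{"slide":[2.7,-4.4,0],"twist":[0,0,0.044],"jaw":0},{"slide":[2.9,-4.3,0],"twist":[0,0,0.044],"jaw":0},{"slide":[3.1,-4.2,0],"twist":[0,0,0.044],"jaw":0},{"slide":[0,0,0],"twist":[0,0,0],"jaw":0}]'; python3 -c "
from h import *
st()"; python3 -m creep '[{"slide":[2.2,-2.7,0],"twist":[0,0,0.03],"jaw":0},{"slide":[2.3,-2.6,0],"twist":[0,0,0.03],"jaw":0},{"slide":[0,0,0],"twist":[0,0,0],"jaw":0}]'; python3 -c "
from h import *
st()
a=read_camera('scene');b=read_camera('top');cv2.imwrite('pics/s7.png',np.hstack([cv2.resize(a[225:345,160:280],None,fx=3.3,fy=3.3),cv2.resize(b[140:260,140:260],None,fx=3.3,fy=3.3)]))"
```

```text
t: 9.22
tcp_pos: [0.4572, 0.1909, 0.0599]
eef_rot: [-0.001, 0.058, 0.998, -0.001]
force: [-2.9, -1.6, 3.0]
finger_gap: 0.0001
t 9.22 tcp [0.4572 0.1909 0.0599] yhead 83.3 z [-0.003 -0.001 -1.   ] F [-2.9 -1.6  3. ] j [ 0.31  0.42  1.9  -0.    0.82 -1.14]
t: 9.47
tcp_pos: [0.4615, 0.1858, 0.0599]
eef_rot: [-0.002, 0.028, 1.0, -0.001]
force: [-3.9, 0.3, 3.3]
finger_gap: -0.0
t 9.47 tcp [0.4615 0.1858 0.0599] yhead 86.7 z [-0.003 -0.001 -1.   ] F [-3.9  0.3  3.3] j [ 0.3   0.43  1.9  -0.    0.82 -1.22]
```

View pics/s7.png

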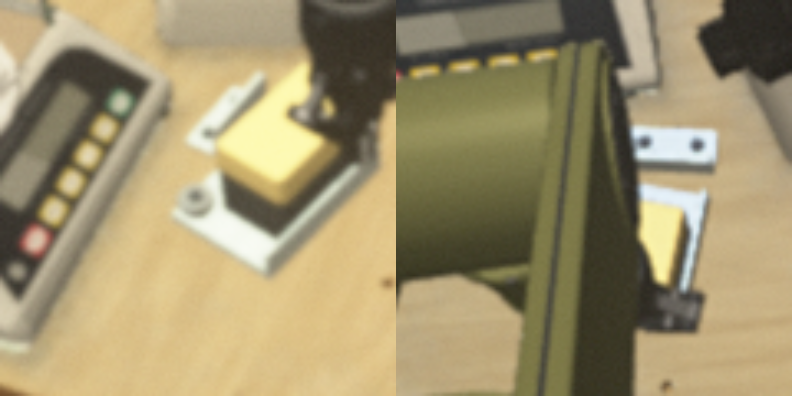

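```bash
python3 -m creep '[{"slide":[2.4,-2.1,0],"twist":[0,0,0.026],"jaw":0},{"slide":[2.4,-2,0],"twist":[0,0,0.026],"jaw":0},{"slide":[2.4,-1.9,0],"twist":[0,0,0.026],"jaw":0},{"slide":[0,0,0],"twist":[0,0,0],"jaw":0}]'; python3 -c "
from h import *
st()
a=read_camera('scene');b=read_camera('top');cv2.imwrite('pics/s8.png',np.hstack([cv2.resize(a[225:345,160:280],None,fx=3.3,fy=3.3),cv2.resize(b[140:260,140:260],None,fx=3.3,fy=3.3)]))"
```

```text
t: 9.9
tcp_pos: [0.4695, 0.1798, 0.0599]
eef_rot: [-0.001, -0.011, 1.0, -0.001]
force: [-4.3, -1.2, 0.6]
finger_gap: -0.0004
t 9.9 tcp [0.4695 0.1798 0.0599] yhead 91.3 z [-0.002 -0.001 -1.   ] F [-4.3 -1.2  0.6] j [ 0.28  0.43  1.89 -0.    0.83 -1.31]
```

View pics/s8.png

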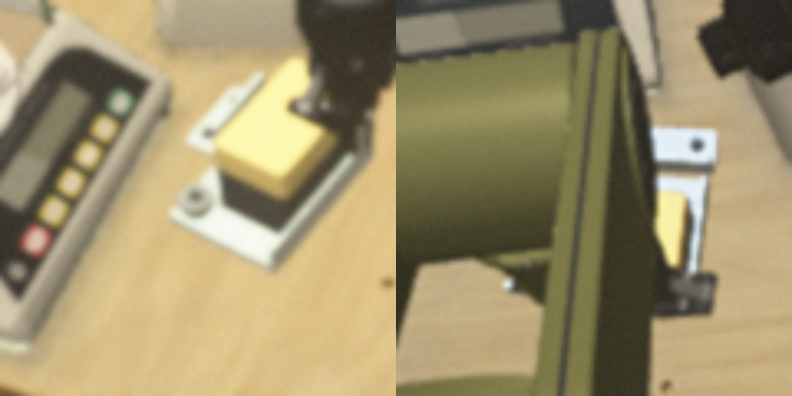

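The carrier is still a few degrees short of the stop. I'll go on in finer steps.

```bash
python3 -m creep '[{"slide":[1.6,-1.2,0],"twist":[0,0,0.017],"jaw":0},{"slide":[1.6,-1.2,0],"twist":[0,0,0.017],"jaw":0},{"slide":[0,0,0],"twist":[0,0,0],"jaw":0}]';  python3 -m creep '[{"slide":[1.5,-1,0],"twist":[0,0,0.017],"jaw":0},{"slide":[0,0,0],"twist":[0,0,0],"jaw":0}]'; python3 -c "
from h import *
st()
a=read_camera('scene');b=read_camera('top');cv2.imwrite('pics/s9.png',np.hstack([cv2.resize(a[225:345,160:280],None,fx=3.3,fy=3.3),cv2.resize(b[140:260,140:260],None,fx=3.3,fy=3.3)]))"
```

```text
t: 10.25
tcp_pos: [0.4733, 0.1773, 0.06]
eef_rot: [-0.0, -0.029, 1.0, -0.0]
force: [-3.1, -2.4, -2.0]
finger_gap: -0.0001
t: 10.42
tcp_pos: [0.4746, 0.1763, 0.06]
eef_rot: [-0.001, -0.038, 0.999, -0.0]
force: [-3.7, -4.1, -1.2]
finger_gap: 0.0001
t 10.42 tcp [0.4746 0.1763 0.06  ] yhead 94.3 z [-0.001 -0.001 -1.   ] F [-3.7 -4.1 -1.2] j [ 0.27  0.43  1.88 -0.    0.83 -1.37]
```

View pics/s9.png

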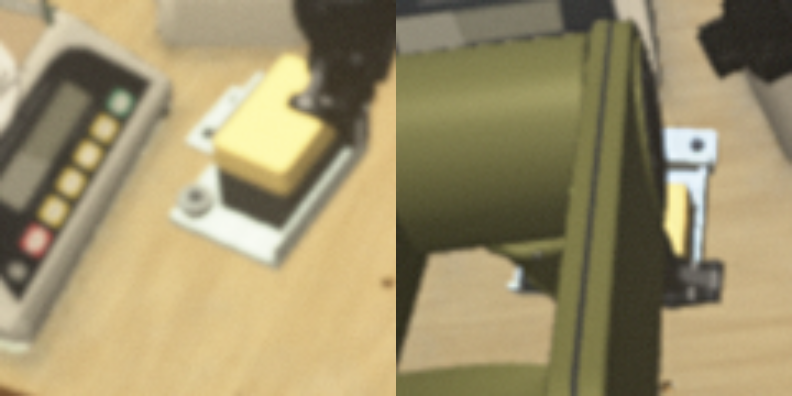

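```bash
python3 -m creep '[{"slide":[1.2,-0.4,0],"twist":[0,0,0],"jaw":0},{"slide":[0,0,0],"twist":[0,0,0],"jaw":0}]'; python3 -m creep '[{"slide":[1.2,-0.3,0],"twist":[0,0,0],"jaw":0},{"slide":[0,0,0],"twist":[0,0,0],"jaw":0}]'
```

```text
t: 10.68
tcp_pos: [0.4749, 0.176, 0.06]
eef_rot: [-0.001, -0.037, 0.999, -0.0]
force: [-5.5, -3.3, 0.8]
finger_gap: 0.0001
t: 10.85
tcp_pos: [0.4749, 0.176, 0.06]
eef_rot: [-0.002, -0.037, 0.999, -0.0]
force: [-8.3, -0.5, 1.8]
finger_gap: 0.0001
```

The tool has stopped advancing and the force is rising (8 N), so the carrier is against the stop. I'll back off straight and clear.

```bash
python3 -m creep '[{"slide":[-3,0,0],"twist":[0,0,0],"jaw":0},{"slide":[-6,0,0],"twist":[0,0,0],"jaw":0},{"slide":[-12,0,0],"twist":[0,0,0],"jaw":0},{"slide":[-20,0,0],"twist":[0,0,0],"jaw":0},{"slide":[-25,0,0],"twist":[0,0,0],"jaw":0},{"slide":[0,0,30],"twist":[0,0,0],"jaw":0},{"slide":[0,0,35],"twist":[0,0,0],"jaw":0},{"slide":[0,0,35],"twist":[0,0,0],"jaw":0},{"slide":[0,0,35],"twist":[0,0,0],"jaw":0},{"slide":[0,0,35],"twist":[0,0,0],"jaw":0},{"slide":[-15,30,0],"twist":[0,0,0],"jaw":0},{"slide":[-15,35,0],"twist":[0,0,0],"jaw":0},{"slide":[-15,35,0],"twist":[0,0,0],"jaw":0},{"slide":[-15,35,0],"twist":[0,0,0],"jaw":0},{"slide":[-15,35,0],"twist":[0,0,0],"jaw":0},{"slide":[0,0,0],"twist":[0,0,0],"jaw":0},{"slide":[0,0,0],"twist":[0,0,0],"jaw":0}]'; python3 -c "
from h import *
st()
a=read_camera('scene');b=read_camera('top');cv2.imwrite('pics/s10.png',np.hstack([cv2.resize(a[225:345,160:280],None,fx=3.3,fy=3.3),cv2.resize(b[140:260,140:260],None,fx=3.3,fy=3.3)]));cv2.imwrite('pics/top10.png',b)
for n in['tape_roll','spare_tip_box']:
    for q in cut_out('top',n)[:2]: print(n,q['p'],np.round(at_z('top',q['location'],.01),3))
"
```

```text
t: 12.27
tcp_pos: [0.3353, 0.3482, 0.2306]
eef_rot: [0.001, -0.039, 0.999, 0.001]
force: [0.5, -0.9, -0.2]
finger_gap: -0.0001
t 12.27 tcp [0.3353 0.3482 0.2306] yhead 94.5 z [ 0.002  0.002 -1.   ] F [ 0.5 -0.9 -0.2] j [ 0.72  0.19  1.71  0.    1.24 -0.93]
tape_roll 0.59 [ 0.472 -0.059  0.01 ]
spare_tip_box 0.93 [ 0.639 -0.285  0.01 ]
```

View pics/s10.png

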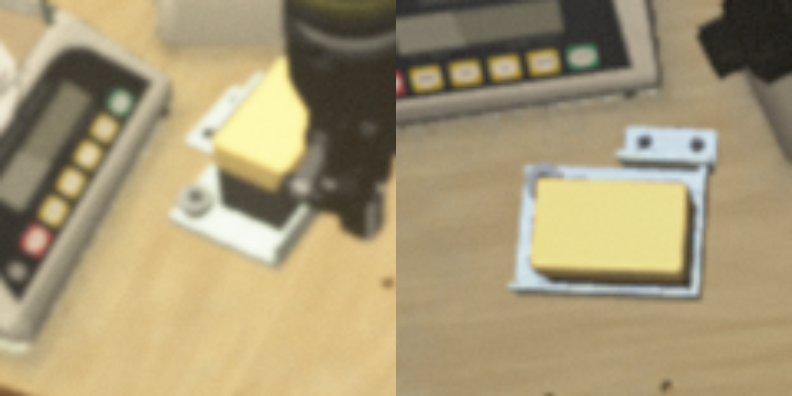

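View pics/top10.png

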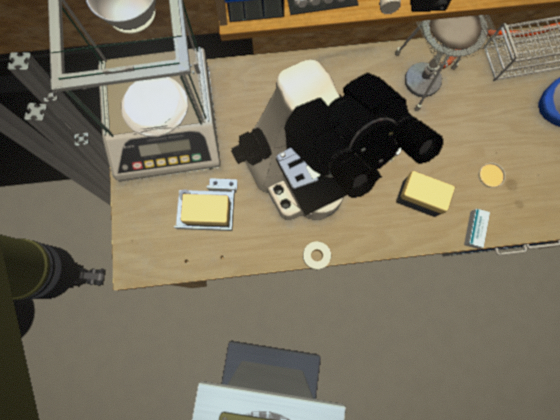

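```bash
python3 - <<'E'
from h import *
a=cv2.imread("pics/top0.png");b=cv2.imread("pics/top10.png")
for n,(x0,x1,y0,y1) in dict(tape=(300,335,240,272),spare=(395,460,168,220)).items():
    print(n,np.abs(a[y0:y1,x0:x1].astype(int)-b[y0:y1,x0:x1]).mean(), cv2.phaseCorrelate(np.float32(cv2.cvtColor(a[y0:y1,x0:x1],6)),np.float32(cv2.cvtColor(b[y0:y1,x0:x1],6))))
o=np.array([140,140])
def d(p,q,z):
    w=[at_z("top",(np.array(v)-[396,0])[::-1]/3.3+o[::-1],z) for v in(p,q)];v=w[1]-w[0];return np.rad2deg(np.arctan2(v[1],v[0])),np.linalg.norm(v)
print(d((540,180),(687,183),.078),d((540,272),(687,275),.078),d((617,159),(715,164),.034))
print(ticket.finish_job())
E
```

```text
tape 1.3023809523809524 ((0.113477999399489, -0.011127029986564452), 0.9873839089026054)
spare 1.4456607495069034 ((-0.023759355131090842, 0.01687217396037255), 0.9577854072115549)
(np.float64(-82.65409327149906), np.float64(0.09685408148196395)) (np.float64(-82.64418435756932), np.float64(0.09540354515917544)) (np.float64(-84.46718823467732), np.float64(0.06820108217156816))
the job is handed in; nothing more can be done
None
```

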